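# Clamp a chair rail in the dowel-drilling jig

## Robot

A 6-joint arm with a two-finger parallel gripper is mounted at the origin on the work surface. World frame = base frame: x ahead of the robot, y to its left, z up, the work surface at z = 0. Lengths are in m, angles in degrees, forces in N, time in s.
With the tool pointing down it reaches from about 0.375 to 0.9 m from the base axis. Payload 3.1 kg.
Tool frame: the origin (TCP) lies on the centre line of the jaws, within the pads' length; the fingertips stand 25 mm ahead of it and the grasp point (between the pads) lies 6 mm ahead of it; z points along the fingers, y is the line along which they close (so a half turn about z gives the same grasp; the last joint's range is limited). The gripper opens to 87 mm and grips with 3 to 60 N. Pads are 19 mm wide; open, the fingers measure 117 mm over their backs; the gripper's body (75 mm by 190 mm) begins 51 mm behind the grasp point.
Start: joints at [65.289, 30.224, 82.088, -0, 67.689, -10.227], TCP at [0.156, 0.605, 0.248] pointing down, gripper open.
Joint ranges: [-176.69, 176.69], [-43.24, 126.21], [12.49, 139.97], [-82, 262], [0, 151.66], [-163.58, 163.58]. Speed limits (degrees/s): [159.86, 159.86, 180, 180, 180, 180].

## Interface

Orientations are given as a 3x3 rotation matrix whose columns are the frame's x, y, z axes.
In Python, from rig import * gives the robot as it stands.
- The arm moves only by the tool step_arm, never from a script. Its argument "steps" is a list of rows, each a list of 7 numbers: the shift along the tool's x, y, z normalised to -1 to 1, where 1 is 0.3 m, then the turn, a rotation vector about the tool's x, y, z normalised to -1 to 1, where 1 is 45 degrees, then the gripper's target within -1 to 1 (shut at 1, half-way at 0, fully open at -1). A call has 1 to 8 rows; each row is the pose to reach, as a shift and turn from the pose commanded when the call began, along the tool's axes at that moment; what a row does not reach only later rows make up. A row lasts 1/12 s, in which the tool goes at most 41.7 mm and 7.16 degrees, less where a joint would pass 70% of its speed; a pose out of reach is approached as far as the arm can. A call with a number of a shift or a turn outside -1 to 1 is refused whole. A call with a gripper value outside its range is refused whole. The fingers move at their own pace and stop on an object; the grip force is fixed at half the most. Time passes only in rows, so rows that repeat a pose let the fingers close. It gives the time, the measured TCP pose, the force, the opening and the grip force at its end, in the units of the state.
- read_state(): the state, without advancing time (a new reading comes with each control period).
- capture(name): name is "side" or "top" or "wrist"; returns a dict with "image" (480x640x3 uint8, red, green, blue), "vertical_fov" (degrees; the focal length in pixels is half the picture's height over the tangent of half this angle, whatever the lens; pixels are square), "cx", "cy" (the principal point, pixels), "world_from_camera" (4x4, takes a point from camera to world coordinates); the wrist camera has in their place "T_tool_cam" (4x4, takes a point from camera to tool coordinates, whose origin is the TCP and whose axes are the flange's). Camera axes: x right, y down, z forward; pixel columns grow to the right and rows downward; lengths in m; the calibration is good to about 2 mm. The wrist camera is an equidistant fisheye: a pixel r from the principal point sees the ray r / f radians off the axis. A picture is of the moment at which its call begins: read the wrist's pose just before it. There is no depth.
- hand_in(): hands the job in; it is judged then, once.
The state is a dict: "time_s": time; "joint_positions": joint angles; "qvel": joint speeds; "tau": joint torques, N m; "position": TCP position; "tcp_rot": TCP orientation; "force": force on the tool from outside, world axes, zero at the start; "moment": the same for the moment, N m; "opening": opening from 0.0 (shut) to 1.0 (fully open); "grasp_force": force on a finger pad.
Only numpy, scipy, OpenCV 4.12 (cv2) and the standard library are available. Lean on these libraries where they do the work, as an engineer would, in place of code of your own. Each camera call takes 0.05 s, during which the arm holds its last target. There are 200 camera calls.

## Task

Load the long chair rail with the tenon into the drilling jig, flat on its metal bed, with its plain end hard up against the drill bush block and its long side tight against both fence blocks, then shut the hold-down toggle clamp until it locks and holds the rail firmly. Nobody knows how the clamp was left - shut, half open or open - so find out, and open it if it is in the way before loading. Leave the other things on the bench where they are.

Things in the scene. Friction and masses are not known exactly. Their poses are not given: they have to be found in the camera images.
- jig: The drilling jig, fixed to the bench: plywood board 260 (x) by 200 (y) by 18 mm. Origin: centre of its underside; z up. On it a steel bush block (+x end), two dark wooden fence blocks, a metal bed and, behind the fence, a toggle clamp whose arm reaches to -y and whose handle reaches to +y. The -y side and -x end are open. Lengths x, y, z given below are in this frame, mm.
- bed: Aluminium strip on the board on which the rail must lie flat: 190 by 50 by 4 mm, x -110..80, y -83..-33, top at z = 22. Its origin is the jig's x, y at the board's top (z = 18); axes as the jig.
- load_place (a point): Where the centre (half-way up) of the loaded rail belongs: jig (-8, -58, 38), the rail's plain end to jig +x, top of the rail then at z = 54. Axes as the jig.
- stop_face (a point): Point on the bush block's stop face (it looks to jig -x, at x = 80) that the middle of the rail's plain end meets. The block spans x 80..106, y -91..-25, top z = 60.
- fence_a (a point): Top edge, middle, of the first fence block's stop face (looks to jig -y, at y = -36). Block x -96..-66, 14 mm thick, top z = 36. The gap of 94 mm between the two blocks leaves room for a finger behind the rail.
- fence_b (a point): Same point of the second fence block: x 28..78, face at y = -36, top z = 36.
- holddown_pivot (a point): Fixed pivot of the steel clamp arm, at (58, 16, 64), axis along jig x. The arm, 12 mm wide, reaches 83 mm from it, level to -y when shut and about upright (to z = 150) when fully open. The arm is clear of the rail and of a gripper working over the fence gap when the handle is lifted 1.1 rad or more.
- clamp_spot (a point): Where the arm's sprung rubber cap (22 mm across) comes down on top of the loaded rail: (58, -58, 54), 22 mm from the plain end. With no rail the cap of the shut clamp hangs 5 mm lower, so no rail can be pushed under it.
- handle_pin (a point): Fixed hinge pin of the clamp handle at (58, 66, 50), axis along jig x. The handle's angle is NOT given, look or feel: 0 = shut (level, to +y), lifting opens it, up to 1.25 rad; it may start anywhere between and stays where left (stiff: 3 N at the grip, 4 N more per rad/s). Arm lift is 0.11 rad at handle 0.3, 0.44 at 0.5, 0.86 at 0.7, 1.2 at 0.9, 1.6 at 1.25.
- shut_grip (a point): Middle of the TOP of the black rubber grip when the handle is SHUT (a fixed point of the jig: (58, 151, 68)), 85 mm beyond the pin, 18 mm above it. Grip: 18 mm wide (x), 82 long, 16 thick, open space below. To lock on the rail, press down: cap meets rail at 0.24 rad, up to about 10 N at the grip, easier past dead centre at 0.07, stop at 0. Short of dead centre it springs open.
- rail_mid (a point): Centre (half-way up) of the chair rail to be loaded: light wood, 176 mm long without its tenon, 44 mm wide, 32 mm thick, about 0.13 to 0.25 kg, loose, lying flat on the bench. Its x axis runs along its length towards the plain end, y across its width, z up. The tenon is a tongue 24 long, 28 wide, 12 mm thick on the -x end.
- rail_end (a point): Centre of the rail's plain end face, 88 mm from rail_mid along its +x; same axes.
- rail_shoulder (a point): Centre of the rail's tenon-end shoulder, 88 mm from rail_mid along its -x; same axes.
- offcut: Short plain offcut of the same wood, 110 by 44 by 32 mm, no tenon; not to be used or moved. Origin: centre of its underside.
- sanding_block: Sanding block 105 by 66 by 30 mm, bystander. Origin: centre of its underside.
- tape_roll: Roll of paper tape lying flat, 104 mm across, 25 mm high, bystander. Origin: centre of its underside.
- hammer: Hammer 260 mm long lying on the bench, bystander. Origin: under the middle of its length, at bench height.
- glue_bottle: White glue bottle 62 mm across, 170 mm tall, bystander. Origin: centre of its underside.
- stain_can: Can 84 mm across, 100 mm tall, bystander. Origin: centre of its underside.
- try_square: Try square lying flat, stock 105 mm, blade 160 mm, bystander. Origin: under the middle of the stock.
- screwdriver: Screwdriver 200 mm long with a wooden handle, bystander. Origin: under the middle of its length.
Mind the look-alikes: they are no part of the job. Leave any purple look-alike of the part that bears rail_mid alone.

How it is judged (in metres and radians):
On the way:
1. The rail lies home on the bed against the bush block and both fence blocks, not yet clamped (x of rail_end in the frame of jig above 0.078 m and y of each of rail_end, rail_shoulder in the frame of jig above -0.06 m and z of each of rail_end, rail_shoulder in the frame of jig below 0.04 m and contact force between rail and bed below 10 N), for 0.2 s.
At the end, for the whole second after the job is handed in: The rail rests flat on the jig's bed, tenon end away from the bush block, its plain end within 2 mm of the block and its side within 2 mm of both fence blocks, and the locked clamp alone presses it onto the bed with more than 15 N; it is at rest (x of rail_end in the frame of jig above 0.078 m and y of each of rail_end, rail_shoulder in the frame of jig above -0.06 m and z of each of rail_end, rail_shoulder in the frame of jig below 0.04 m and contact force between rail and bed above 15 N and linear speed of rail below 0.01 m/s); the robot touches nothing.
It fails at once if another thing on the bench is moved by more than 40 mm (distance of any of offcut, sanding_block, tape_roll, hammer, glue_bottle, stain_can, try_square, screwdriver from where it was at the start of the episode above 0.04 m).
It also fails if it takes over 69 s, if anything falls off the work surface, if the arm or the gripper's body presses on something with over 40 N, if the wrist force passes 120 N, or if a joint passes its speed limit or range.

## Working session

There is one attempt and no reset: what is moved stays moved. The work goes in short steps, Python scripts to look and compute and a tool call to move; the robot and the scene stay as the last step left them, time stands still between calls to the robot, and variables do not carry over. Pictures are saved under pics/ and viewed, at most 10 in all, crops included, and the job is handed in when it is done.

Besides the shell and the picture viewer there is one more tool, called after "Call:" as name(argument=value, ...) on one line, values as JSON. step_arm: Moves the arm, as the interface text tells. Scaled input: -1 to 1 covers 0.3 m each way for a shift and 45 degrees each way for a turn. Its arguments: {"type":"object","properties":{"steps":{"type":"array"}},"required":["steps"]}

```bash
mkdir -p pics; cat > h.py <<'E'
from rig import *
import numpy as np, cv2, pickle
def cap(n,fn=None):
    s=read_state(); c=capture(n); c['s']=s
    if n=='wrist':
        T=np.eye(4);T[:3,:3]=np.array(s['tcp_rot']);T[:3,3]=s['position']
        c['world_from_camera']=T@np.array(c['T_tool_cam'])
    if fn:
        cv2.imwrite('pics/%s.png'%fn,c['image'][:,:,::-1]); pickle.dump(c,open('pics/%s.pkl'%fn,'wb'))
    c['fish']=n=='wrist'
    return c
def load(fn,fish=False):
    c=pickle.load(open('pics/%s.pkl'%fn,'rb')); c['fish']=fish; return c
def ray(c,u,v):
    f=240/np.tan(np.radians(c['vertical_fov'])/2); x=u-c['cx'];y=v-c['cy']
    if c['fish']:
        r=np.hypot(x,y); t=r/f; d=np.array([x/r*np.sin(t),y/r*np.sin(t),np.cos(t)]) if r>0 else np.array([0,0,1.])
    else: d=np.array([x/f,y/f,1])
    T=np.array(c['world_from_camera']); d=T[:3,:3]@d; return T[:3,3],d/np.linalg.norm(d)
def onz(c,u,v,z):
    o,d=ray(c,u,v); return o+d*(z-o[2])/d[2]
def proj(c,p):
    T=np.linalg.inv(np.array(c['world_from_camera'])); q=T[:3,:3]@np.array(p)+T[:3,3]
    f=240/np.tan(np.radians(c['vertical_fov'])/2)
    if c['fish']:
        r=np.hypot(q[0],q[1]); t=np.arctan2(r,q[2]); return np.array([c['cx']+f*t*q[0]/r,c['cy']+f*t*q[1]/r])
    return np.array([c['cx']+f*q[0]/q[2],c['cy']+f*q[1]/q[2]])
E
python3 - <<'E'
from h import *
for n in('top','side','wrist'):
    c=cap(n,n+'0'); print(n,c['vertical_fov'],c['cx'],c['cy'],np.round(c['world_from_camera'],3).tolist())
print(read_state())
E
```

```text
top 42.08696186962342 320.65830241085985 252.64795878852658 [[0.03, -0.983, 0.18, 0.191], [-1.0, -0.031, -0.004, -0.009], [0.009, -0.18, -0.984, 1.638], [0.0, 0.0, 0.0, 1.0]]
side 48.907940849422104 319.38023359674065 229.0046997824824 [[0.843, -0.39, 0.37, -0.058], [-0.537, -0.594, 0.598, -0.872], [-0.013, -0.704, -0.711, 1.087], [0.0, 0.0, 0.0, 1.0]]
wrist 65.70646984690485 320.32240682021416 239.25962699447072 [[0.249, 0.934, 0.257, 0.086], [0.968, -0.239, -0.069, 0.623], [-0.003, 0.266, -0.964, 0.385], [0.0, 0.0, 0.0, 1.0]]
{'time_s': 0.15, 'joint_positions': array([ 6.52894265e+01,  3.02689471e+01,  8.21390939e+01,  6.55057267e-04,
        6.76882428e+01, -1.02270348e+01]), 'qvel': array([ 0.01137825, -0.20525447, -0.15653352, -0.00520886,  0.02340493,
        0.0199759 ]), 'tau': array([ 1.05332398e-03, -4.40428877e+01, -1.76843691e+01,  6.33386406e-02,
        5.52988413e-02, -9.74410159e-05]), 'position': array([0.15606242, 0.60467443, 0.246775  ]), 'tcp_rot': array([[-9.68218338e-01,  2.50105464e-01, -7.12102531e-04],
       [ 2.50106288e-01,  9.68217190e-01, -1.52216805e-03],
       [ 3.08767364e-04, -1.65189234e-03, -9.99998588e-01]]), 'force': array([-0.1660857 , -0.53119774,  0.50688029]), 'moment': array([-0.06841829,  0.01990274,  0.04385427]), 'grasp_force': 0.0, 'opening': 1.001286115254648}
```

View pics/top0.png

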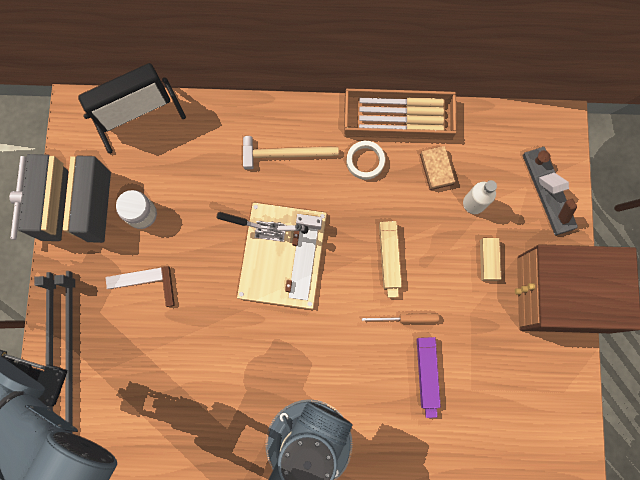

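View pics/side0.png

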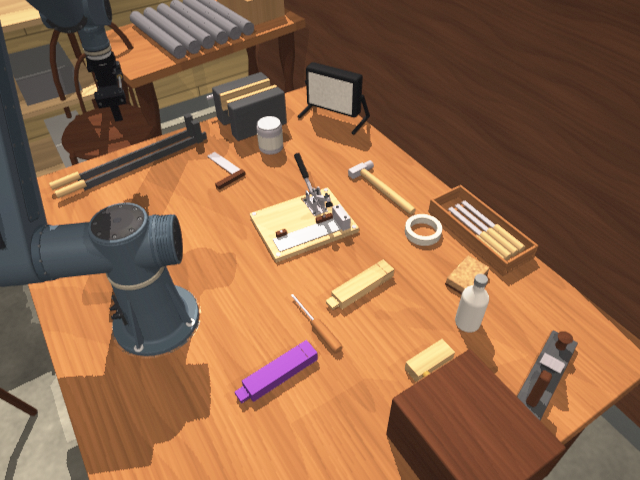

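Candidates for the rail: light rail with tongue at top (390,260), with the tenon toward (393,293); purple twin (429,375), to be left alone; short offcut (490,258), no tenon. I choose (390,260) and check it in a crop together with the jig and clamp.

```bash
python3 - <<'E'
from h import *
t=load('top0')['image'];s=load('side0')['image']
a=cv2.resize(t[195:315,210:330],(480,480),interpolation=cv2.INTER_CUBIC)
b=cv2.resize(t[210:310,365:425],(320,533),interpolation=cv2.INTER_CUBIC)[:480]
M=np.hstack([a,b]); cv2.imwrite('pics/m1.png',M[:,:,::-1])
cv2.imwrite('pics/m2.png',cv2.resize(s[145:265,240:365],(750,720),interpolation=cv2.INTER_CUBIC)[:600,:,::-1])
# rail mask
c=load('top0')
hsv=cv2.cvtColor(t,cv2.COLOR_RGB2HSV)
print([hsv[y,x].tolist() for x,y in((390,250),(393,292),(255,285),(370,280),(300,270))])
E
```

```text
[[21, 88, 243], [22, 78, 246], [22, 75, 245], [12, 140, 212], [15, 9, 233]]
```

View pics/m1.png

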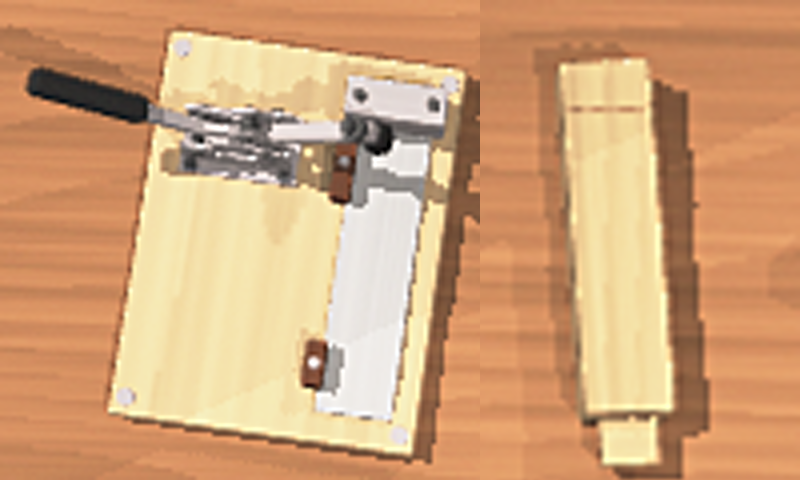

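View pics/m2.png

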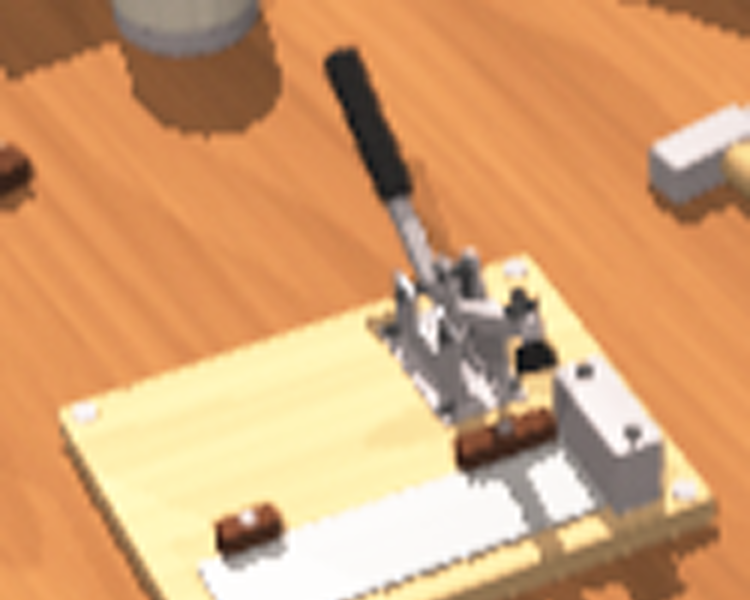

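Clamp half open: arm up and cap clear of the bed, grip tip at top px (217,215) and side px (297,154). The rail's tongue is at its bottom end (393,293), and its plain end is up (+x).

```bash
python3 - <<'E'
from h import *
t=load('top0');s=load('side0')
def tri(a,b):
    o1,d1=ray(t,*a);o2,d2=ray(s,*b)
    A=np.stack([d1,-d2],1);k=np.linalg.lstsq(A,o2-o1,rcond=None)[0]
    p,q=o1+k[0]*d1,o2+k[1]*d2; return (p+q)/2,np.linalg.norm(p-q)
m1=lambda x,y:(210+x/4,195+y/4); m2=lambda x,y:(240+x/6,145+y/6); mr=lambda x,y:(365+x/5.333,210+y/5.333)
# jig corners: order +x+y, +x-y, -x-y, -x+y ; z=.018
P=np.array([onz(t,*m1(*p),.018)[:2] for p in((168,30),(465,70),(412,455),(108,412))])
L=np.array([[.13,.1],[.13,-.1],[-.13,-.1],[-.13,.1]])
Sc=np.array([onz(s,*m2(*p),.018)[:2] for p in((530,253),(712,503))]) 
print('board',P.round(4).tolist(),'side +x corners',Sc.round(4).tolist())
def fit(L,P):
    a=L-L.mean(0);b=P-P.mean(0);U,S,V=np.linalg.svd(a.T@b);R=(U@V).T
    return R,P.mean(0)-R@L.mean(0)
R,o=fit(L,P);print('jig',o,np.degrees(np.arctan2(R[1,0],R[0,0])),(P-(L@R.T+o)).round(4).tolist())
R2,o2=fit(np.vstack([L,L[:2]]),np.vstack([P,Sc]));print('jig2',o2,np.degrees(np.arctan2(R2[1,0],R2[0,0])))
Q=np.array([onz(t,*mr(*p),.032)[:2] for p in((80,64),(168,60),(192,410),(103,413))])
Lr=np.array([[.088,.022],[.088,-.022],[-.088,-.022],[-.088,.022]])
Rr,orr=fit(Lr,Q);print('rail',orr,np.degrees(np.arctan2(Rr[1,0],Rr[0,0])),(Q-(Lr@Rr.T+orr)).round(4).tolist())
for n,a,b in(('tip',(30,80),(342,52)),('grip near',(148,108),(400,195)),('cap',(375,137),(537,352))):
    w,e=tri(m1(*a),m2(*b)); l=R.T@(w[:2]-o); print(n,w.round(4),e.round(4),'jig',l.round(4),w[2])
E
```

```text
board [[0.6183, 0.1729], [0.5972, -0.0264], [0.3391, 0.0007], [0.361, 0.1992]] side +x corners [[0.6204, 0.1664], [0.5933, -0.0327]]
jig [0.47886537 0.08658829] -6.005781171627134 [[-0.0003, 0.0005], [-0.0005, 0.0], [-0.0, -0.0001], [0.0009, -0.0005]]
jig2 [0.47848181 0.08503626] -6.650142242475229
rail [ 0.48711644 -0.19743951] 4.338891694311723 [[-0.0008, -0.0002], [-0.0007, 0.0001], [0.0005, 0.0003], [0.001, -0.0003]]
tip [0.5575 0.2448 0.1229] 0.0037 jig [0.0616 0.1656] 0.12291694214800386
grip near [0.5497 0.1759 0.0824] 0.0003 jig [0.0611 0.0962] 0.08244869839030622
cap [0.5332 0.0295 0.0973] 0.0027 jig [ 0.06   -0.0511] 0.09729660356321407
```

Jig and rail fits agree with the given sizes to 1 mm. The grip tip gives a handle angle of about 0.55 rad, so the arm is in the way. I'll grasp the grip from above, jaws closing along jig x, and lift it to about 1.2 rad.

```bash
cat >> h.py <<'E'
O=np.array([.4789,.0866]);YAW=-6.0
def j2w(x,y,z,o=None):
    a=np.radians(YAW); return np.array([O[0]+np.cos(a)*x/1e3-np.sin(a)*y/1e3,O[1]+np.sin(a)*x/1e3+np.cos(a)*y/1e3,z/1e3])
from scipy.spatial.transform import Rotation as Ro
def rows(tcp,yawY):
    s=read_state();R=np.array(s['tcp_rot']);a=np.radians(yawY)
    y=np.array([np.cos(a),np.sin(a),0]);z=np.array([0,0,-1.]);G=np.stack([np.cross(y,z),y,z],1)
    d=R.T@(np.array(tcp)-s['position'])/.3; w=np.degrees(Ro.from_matrix(R.T@G).as_rotvec())/45
    return d.round(3).tolist(),w.round(3).tolist()
def grip(th,r=.1): # grip centre in jig mm
    r*=1e3; return 58,66+r*np.cos(th)-10*np.sin(th),50+r*np.sin(th)+10*np.cos(th)
E
python3 - <<'E'
from h import *
g=j2w(*grip(.55));print(g,'above',rows(g+[0,0,.086],-6),'down',rows(g+[0,0,.006],-6))
E
```

```text
[0.5518461  0.22576299 0.11079397] above ([-1.593, -0.893, 0.168], [-0.002, 0.001, 1.811]) down ([-1.593, -0.892, 0.434], [-0.002, 0.001, 1.811])
```

Call:
step_arm(steps=[[-0.8, -0.45, 0.05, 0, 0, 0.9, -1], [-0.8, -0.45, 0.05, 0, 0, 0.9, -1], [-0.8, -0.45, 0.05, 0, 0, 0.9, -1], [-0.8, -0.45, 0.05, 0, 0, 0.9, -1], [-0.8, -0.45, 0.05, 0, 0, 0.9, -1], [-0.8, -0.45, 0.05, 0, 0, 0.9, -1], [-0.8, -0.45, 0.05, 0, 0, 0.9, -1], [-0.8, -0.45, 0.05, 0, 0, 0.9, -1]])

```text
time_s: 0.82
position: [0.3585, 0.411, 0.2321]
tcp_rot: [[-0.569, 0.822, 0.001], [0.822, 0.569, -0.002], [-0.002, -0.0, -1.0]]
force: [0.9, 0.6, -0.3]
opening: 0.999
grasp_force: 0.0
```

```bash
python3 - <<'E'
from h import *
g=j2w(*grip(.55));print('above',rows(g+[0,0,.086],-6))
E
```

```text
above ([-0.874, 0.178, 0.119], [0.001, 0.003, 0.904])
```

Call:
step_arm(steps=[[-0.874, 0.178, 0.12, 0, 0, 0.904, -1], [-0.874, 0.178, 0.12, 0, 0, 0.904, -1], [-0.874, 0.178, 0.12, 0, 0, 0.904, -1], [-0.874, 0.178, 0.12, 0, 0, 0.904, -1], [-0.874, 0.178, 0.12, 0, 0, 0.904, -1], [-0.874, 0.178, 0.12, 0, 0, 0.904, -1], [-0.874, 0.178, 0.12, 0, 0, 0.904, -1], [-0.874, 0.178, 0.12, 0, 0, 0.904, -1]])

```text
time_s: 1.48
position: [0.5526, 0.2274, 0.1957]
tcp_rot: [[0.103, 0.995, 0.002], [0.995, -0.103, -0.001], [-0.0, 0.002, -1.0]]
force: [-0.6, 0.0, -0.1]
opening: 1.004
grasp_force: 0.0
```

```bash
python3 - <<'E'
from h import *
c=cap('wrist','w1');c['fish']=True
g=j2w(*grip(.55));print('down',rows(g+[0,0,.006],-6))
for th in(.45,.55,.65): print(th,[proj(c,j2w(*grip(th,r))).round(0).tolist() for r in(.044,.126)])
h=cv2.cvtColor(c['image'],cv2.COLOR_RGB2HSV)
E
```

```text
down ([-0.011, 0.007, 0.263], [-0.001, -0.0, 0.003])
0.45 [[319.0, 300.0], [319.0, 214.0]]
0.55 [[319.0, 306.0], [319.0, 229.0]]
0.65 [[319.0, 311.0], [319.0, 247.0]]
```

View pics/w1.png

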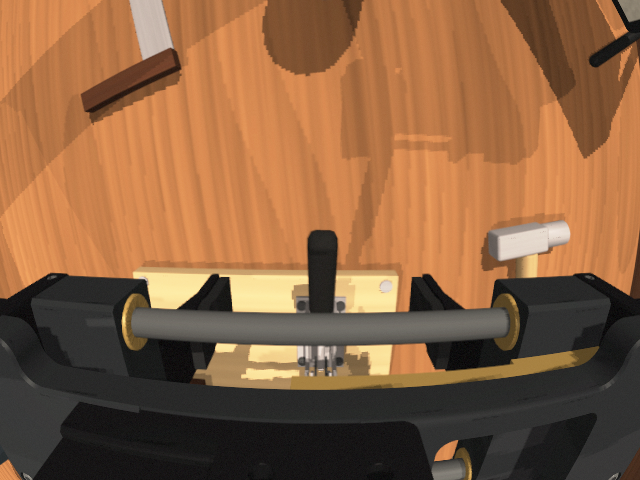

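The grip is at (321,231..310), between the open jaws and matching 0.55 rad. Descend and close.

Call:
step_arm(steps=[[-0.011, 0.007, 0.13, 0, 0, 0, -1], [-0.011, 0.007, 0.2, 0, 0, 0, -0.3], [-0.011, 0.007, 0.263, 0, 0, 0, 0], [-0.011, 0.007, 0.263, 0, 0, 0, 1], [-0.011, 0.007, 0.263, 0, 0, 0, 1], [-0.011, 0.007, 0.263, 0, 0, 0, 1], [-0.011, 0.007, 0.263, 0, 0, 0, 1], [-0.011, 0.007, 0.263, 0, 0, 0, 1]])

```text
time_s: 2.2
position: [0.5516, 0.2275, 0.1193]
tcp_rot: [[0.098, 0.995, 0.003], [0.995, -0.098, 0.001], [0.001, 0.003, -1.0]]
force: [0.7, -0.1, 0.4]
opening: 0.553
grasp_force: 0.0
```

```bash
python3 - <<'E'
from h import *
print(read_state()['opening'],read_state()['grasp_force'])
g0=j2w(*grip(.55))
for th in(.55,.65,.75,.85,.95,1.05,1.15,1.22):print(th,rows(np.array(read_state()['position'])+j2w(*grip(th))-g0,-6)[0])
E
```

```text
0.5533652600853569 0.0
0.55 [-0.0, -0.0, 0.0]
0.65 [-0.022, -0.0, -0.026]
0.75 [-0.046, -0.0, -0.049]
0.85 [-0.072, -0.0, -0.07]
0.95 [-0.1, -0.0, -0.088]
1.05 [-0.13, -0.001, -0.103]
1.15 [-0.161, -0.001, -0.115]
1.22 [-0.183, -0.001, -0.122]
```

Call:
step_arm(steps=[[0, 0, 0, 0, 0, 0, 1], [0, 0, 0, 0, 0, 0, 1], [0, 0, 0, 0, 0, 0, 1], [0, 0, 0, 0, 0, 0, 1], [0, 0, 0, 0, 0, 0, 1], [0, 0, 0, 0, 0, 0, 1], [0, 0, 0, 0, 0, 0, 1]])

```text
time_s: 2.78
position: [0.5539, 0.2265, 0.1181]
tcp_rot: [[0.1, 0.995, 0.006], [0.995, -0.1, 0.0], [0.001, 0.006, -1.0]]
force: [5.4, -2.0, -0.7]
opening: 0.199
grasp_force: 30.0
```

Call:
step_arm(steps=[[-0.022, 0.007, -0.026, 0, 0, 0, 1], [-0.046, 0.007, -0.049, 0, 0, 0, 1], [-0.072, 0.007, -0.07, 0, 0, 0, 1], [-0.1, 0.007, -0.088, 0, 0, 0, 1], [-0.13, 0.007, -0.103, 0, 0, 0, 1], [-0.161, 0.007, -0.115, 0, 0, 0, 1], [-0.18, 0.007, -0.121, 0, 0, 0, 1], [-0.18, 0.007, -0.121, 0, 0, 0, 1]])

```text
time_s: 3.45
position: [0.5482, 0.1739, 0.154]
tcp_rot: [[0.102, 0.995, 0.001], [0.995, -0.102, 0.004], [0.004, 0.001, -1.0]]
force: [1.5, 3.9, -2.7]
opening: 0.209
grasp_force: 30.0
```

Now open part way, and retreat upward.

Call:
step_arm(steps=[[0, 0, 0, 0, 0, 0, -1], [0, 0, 0, 0, 0, 0, -1], [0, 0, 0, 0, 0, 0, -1], [0, 0, 0, 0, 0, 0, -1], [0, 0, -0.1, 0, 0, 0, -1], [0, 0, -0.22, 0, 0, 0, -1], [0, 0, -0.3, 0, 0, 0, -1], [0, 0, -0.3, 0, 0, 0, -1]])

```text
time_s: 4.12
position: [0.5509, 0.1732, 0.2495]
tcp_rot: [[0.098, 0.995, 0.011], [0.995, -0.098, 0.001], [0.002, 0.011, -1.0]]
force: [1.4, -0.2, 0.6]
opening: 0.726
grasp_force: 0.0
```

```bash
python3 - <<'E'
from h import *
c=cap('side','s1');t=cap('top','t1')
a=cv2.resize(c['image'][125:245,260:360],(500,600)); b=cv2.resize(t['image'][195:315,230:290],(300,600))
cv2.imwrite('pics/m3.png',np.hstack([a,b])[:,:,::-1])
# rail target, grasp at rail x=-7mm
a=np.radians(4.34);p=np.array([.4871,-.1974])-.007*np.array([np.cos(a),np.sin(a)])
print(p,rows([p[0],p[1],.2],-85.66))
E
```

```text
[ 0.48012007 -0.19792972] ([-1.252, -0.103, 0.149], [0.002, -0.002, 1.778])
```

View pics/m3.png

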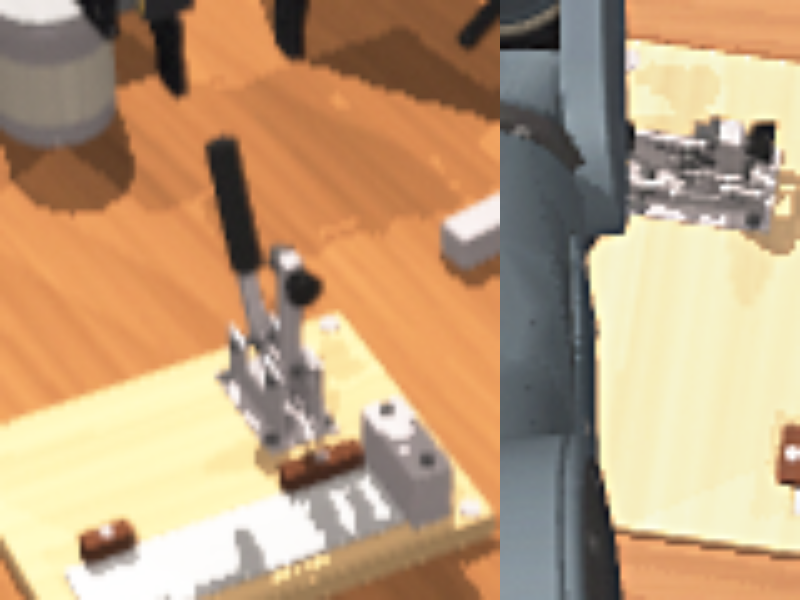

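The arm is upright: cap at m3 (303,287), grip tip at (222,140). Now on to the rail.

Call:
step_arm(steps=[[-0.63, -0.05, 0, 0, 0, 0.889, -1], [-0.63, -0.05, 0, 0, 0, 0.889, -1], [-0.63, -0.05, 0, 0, 0, 0.889, -1], [-0.63, -0.05, 0, 0, 0, 0.889, -1], [-0.63, -0.05, 0, 0, 0, 0.889, -1], [-0.63, -0.05, 0, 0, 0, 0.889, -1], [-0.63, -0.05, 0, 0, 0, 0.889, -1]])

```text
time_s: 4.8
position: [0.5125, -0.0152, 0.2422]
tcp_rot: [[0.718, 0.696, -0.004], [0.696, -0.718, 0.001], [-0.002, -0.004, -1.0]]
force: [0.5, 0.4, 1.0]
opening: 1.0
grasp_force: 0.0
```

```bash
python3 - <<'E'
from h import *
s=load('s1');o,d=ray(s,304.4,153);a=np.radians(YAW);n=np.array([np.cos(a),np.sin(a),0])
P=j2w(58,0,0);k=n@(P-o)/(n@d);w=o+k*d;l=np.array([-np.sin(a),np.cos(a)])@(w[:2]-O)
print('tip y,z',l,w[2],'theta',np.arctan2(w[2]-.05,l-.066)-np.arctan2(10,126))
a=np.radians(4.34);p=np.array([.4871,-.1974])-.007*np.array([np.cos(a),np.sin(a)])
print(rows([p[0],p[1],.17],-85.66))
E
```

```text
tip y,z 0.09810414360265858 0.17245494514880733 theta 1.2351966790219342
([-0.501, 0.363, 0.241], [-0.003, 0.004, 0.883])
```

Handle at about 1.2 rad, which is enough.

Call:
step_arm(steps=[[-0.5, 0.363, 0.24, 0, 0, 0.883, -1], [-0.5, 0.363, 0.24, 0, 0, 0.883, -1], [-0.5, 0.363, 0.24, 0, 0, 0.883, -1], [-0.5, 0.363, 0.24, 0, 0, 0.883, -1], [-0.5, 0.363, 0.24, 0, 0, 0.883, -1], [-0.5, 0.363, 0.24, 0, 0, 0.883, -1], [-0.5, 0.363, 0.24, 0, 0, 0.883, -1], [-0.5, 0.363, 0.24, 0, 0, 0.883, -1]])

```text
time_s: 5.47
position: [0.4821, -0.1955, 0.1708]
tcp_rot: [[0.996, 0.084, -0.002], [0.084, -0.996, 0.002], [-0.002, -0.002, -1.0]]
force: [-0.1, 0.2, -0.2]
opening: 1.0
grasp_force: 0.0
```

```bash
python3 - <<'E'
from h import *
c=cap('wrist','w2');c['fish']=True
a=np.radians(4.34);e=np.array([np.cos(a),np.sin(a)]);n=np.array([-e[1],e[0]]);r=np.array([.4871,-.1974]);p=r-.007*e
im=c['image'].copy()
for x,y in((.088,.022),(.088,-.022),(-.088,.022),(-.088,-.022)):
    q=r+x*e+y*n;u=proj(c,[*q,.032]);print(u.round(0));cv2.circle(im,tuple(int(i) for i in u.round()),3,(255,0,0),1)
cv2.imwrite('pics/w2m.png',im[:,:,::-1])
print(rows([p[0],p[1],.031],-85.66))
E
```

```text
[294. 112.]
[354. 112.]
[296. 328.]
[348. 329.]
([-0.008, 0.009, 0.468], [-0.002, 0.002, 0.011])
```

View pics/w2m.png

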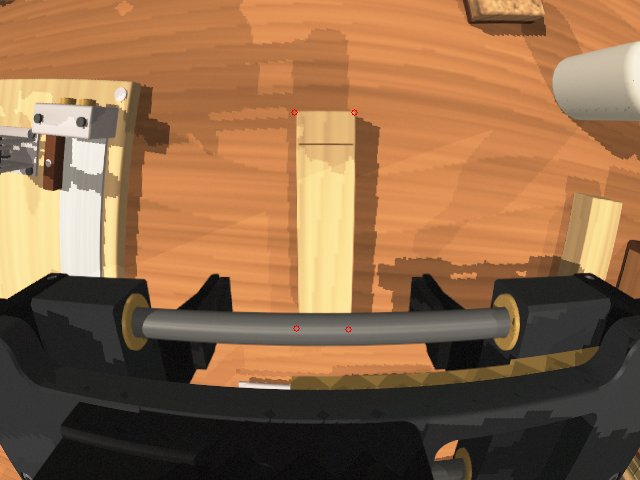

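Predicted plain-end corners (294,112) and (354,112) fall on the picture. Descend and grasp.

Call:
step_arm(steps=[[-0.008, 0.01, 0.13, 0, 0, 0, -1], [-0.008, 0.01, 0.26, 0, 0, 0, -1], [-0.008, 0.01, 0.38, 0, 0, 0, -0.8], [-0.008, 0.01, 0.466, 0, 0, 0, -0.5], [-0.008, 0.01, 0.466, 0, 0, 0, 1], [-0.008, 0.01, 0.466, 0, 0, 0, 1], [-0.008, 0.01, 0.466, 0, 0, 0, 1], [-0.008, 0.01, 0.466, 0, 0, 0, 1]])

```text
time_s: 6.18
position: [0.4821, -0.1999, 0.0342]
tcp_rot: [[0.997, 0.082, 0.003], [0.082, -0.997, -0.002], [0.003, 0.003, -1.0]]
force: [-0.9, -0.5, -0.3]
opening: 0.631
grasp_force: 0.0
```

Call:
step_arm(steps=[[0, 0, 0, 0, 0, 0, 1], [0, 0, 0, 0, 0, 0, 1], [0, 0, 0, 0, 0, 0, 1], [0, 0, 0, 0, 0, 0, 1]])

```text
time_s: 6.52
position: [0.4817, -0.2001, 0.034]
tcp_rot: [[0.997, 0.08, 0.003], [0.08, -0.997, -0.002], [0.003, 0.002, -1.0]]
force: [1.0, 1.2, 7.1]
opening: 0.503
grasp_force: 30.0
```

Call:
step_arm(steps=[[0, 0, -0.1, 0, 0, 0, 1], [0, 0, -0.2, 0, 0, 0, 1], [0, 0, -0.3, 0, 0, 0, 1], [0, 0, -0.38, 0, 0, 0, 1], [0, 0, -0.38, 0, 0, 0, 1]])

```text
time_s: 6.93
position: [0.4832, -0.2013, 0.1511]
tcp_rot: [[0.997, 0.08, 0.009], [0.08, -0.997, -0.006], [0.008, 0.007, -1.0]]
force: [0.2, -0.4, -0.9]
opening: 0.504
grasp_force: 30.0
```

```bash
python3 - <<'E'
from h import *
p=j2w(-25.6,-68,135);print(p,rows(p,-96))
E
```

```text
[0.4463323  0.02164844 0.135     ] ([-0.063, -0.751, 0.048], [0.008, -0.011, 0.236])
```

Call:
step_arm(steps=[[-0.06, -0.13, 0.02, 0, 0, 0.12, 1], [-0.06, -0.26, 0.04, 0, 0, 0.236, 1], [-0.06, -0.39, 0.04, 0, 0, 0.236, 1], [-0.063, -0.52, 0.05, 0, 0, 0.236, 1], [-0.063, -0.65, 0.05, 0, 0, 0.236, 1], [-0.063, -0.75, 0.05, 0, 0, 0.236, 1], [-0.063, -0.75, 0.05, 0, 0, 0.236, 1], [-0.063, -0.75, 0.05, 0, 0, 0.236, 1]])

```text
time_s: 7.6
position: [0.4428, 0.0246, 0.1308]
tcp_rot: [[0.995, -0.101, -0.001], [-0.101, -0.995, 0.0], [-0.001, 0.0, -1.0]]
force: [0.3, 0.3, -1.7]
opening: 0.5
grasp_force: 30.0
```

```bash
python3 - <<'E'
from h import *
c=cap('wrist','w3');c['fish']=True
s=c['s'];p=j2w(-25.6,-68,62)
print(s['position'],s['opening'],rows(p,-96))
im=c['image'].copy()
def mk(q,col):
    u=proj(c,q);cv2.circle(im,tuple(int(i) for i in u.round()),3,col,1);print(u.round(0))
mk(j2w(80,-91,60),(255,0,0));mk(j2w(80,-25,60),(255,0,0));mk(j2w(28,-36,36),(255,0,0));mk(j2w(78,-36,36),(255,0,0))
R=np.array(s['tcp_rot'])
for y in(-.022,.022):   # rail plain end top corners in tool coords
    mk(np.array(s['position'])+R@[.0936,y,.002],(0,0,255))
cv2.imwrite('pics/w3m.png',im[:,:,::-1])
E
```

```text
[0.44277158 0.02464323 0.13075439] 0.49950247017339766 ([0.009, 0.005, 0.23], [0.0, 0.0, 0.002])
[366.  76.]
[248.  76.]
[273. 164.]
[272.  85.]
[260.  86.]
[378.  86.]
```

View pics/w3m.png

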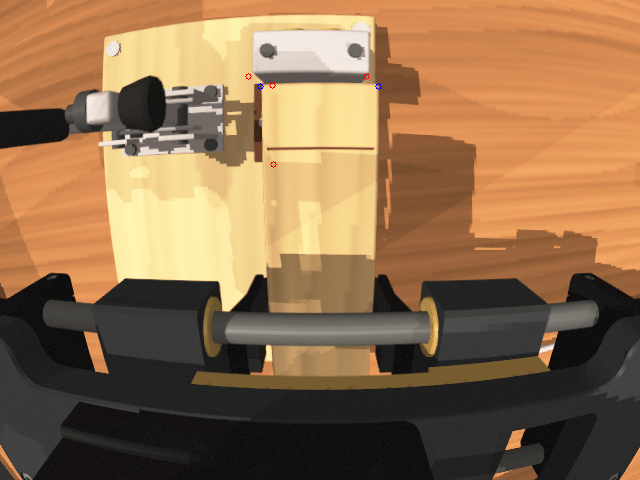

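Bush block and rail lie as predicted within about 3 mm: rail plain end at (265..377,87), block face edge about (256..369,76). Lowering with a margin.

Call:
step_arm(steps=[[0.005, 0.012, 0.1, 0, 0, 0, 1], [0.005, 0.012, 0.18, 0, 0, 0, 1], [0.005, 0.012, 0.225, 0, 0, 0, 1], [0.005, 0.012, 0.225, 0, 0, 0, 1], [0.005, 0.012, 0.225, 0, 0, 0, 1]])

```text
time_s: 8.07
position: [0.4449, 0.0181, 0.063]
tcp_rot: [[0.994, -0.107, -0.001], [-0.107, -0.994, 0.0], [-0.001, -0.0, -1.0]]
force: [0.3, -0.1, -1.4]
opening: 0.504
grasp_force: 30.0
```

Call:
step_arm(steps=[[0, 0, 0.008, 0, 0, 0, 1], [0, 0, 0.016, 0, 0, 0, 1], [0, 0, 0.02, 0, 0, 0, 1], [0, 0, 0.02, 0, 0, 0, 1]])

```text
time_s: 8.4
position: [0.4452, 0.0192, 0.0581]
tcp_rot: [[0.994, -0.105, 0.001], [-0.105, -0.994, -0.0], [0.001, 0.0, -1.0]]
force: [0.7, 0.2, -1.5]
opening: 0.504
grasp_force: 30.0
```

Call:
step_arm(steps=[[0.01, 0, 0.004, 0, 0, 0, 1], [0.02, 0, 0.005, 0, 0, 0, 1], [0.03, 0, 0.005, 0, 0, 0, 1], [0.035, 0, 0.005, 0, 0, 0, 1], [0.035, 0, 0.005, 0, 0, 0, 1]])

```text
time_s: 8.82
position: [0.4563, 0.0182, 0.0563]
tcp_rot: [[0.994, -0.105, 0.001], [-0.105, -0.994, -0.0], [0.001, 0.0, -1.0]]
force: [-0.5, 0.8, -2.3]
opening: 0.505
grasp_force: 30.0
```

Call:
step_arm(steps=[[0.006, 0, 0, 0, 0, 0, 1], [0.008, 0, 0, 0, 0, 0, 1], [0.01, 0, 0, 0, 0, 0, 1], [0.01, 0, 0, 0, 0, 0, 1]])

```text
time_s: 9.15
position: [0.4578, 0.0181, 0.0561]
tcp_rot: [[0.994, -0.105, -0.001], [-0.105, -0.994, 0.0], [-0.001, -0.0, -1.0]]
force: [-2.1, 0.2, -1.7]
opening: 0.501
grasp_force: 30.0
```

x contact where expected (jig x −13.8). Now toward the fence.

Call:
step_arm(steps=[[-0.003, -0.01, 0, 0, 0, 0, 1], [-0.003, -0.02, 0, 0, 0, 0, 1], [-0.003, -0.028, 0, 0, 0, 0, 1], [-0.003, -0.03, 0, 0, 0, 0, 1], [-0.003, -0.03, 0, 0, 0, 0, 1]])

```text
time_s: 9.57
position: [0.4586, 0.0273, 0.0562]
tcp_rot: [[0.995, -0.104, 0.0], [-0.104, -0.995, -0.0], [0.0, 0.0, -1.0]]
force: [0.9, 1.1, -0.4]
opening: 0.507
grasp_force: 30.0
```

Call:
step_arm(steps=[[0, -0.004, 0, 0, 0, 0, 1], [0, -0.008, 0, 0, 0, 0, 1], [0, -0.01, 0, 0, 0, 0, 1], [0, -0.01, 0, 0, 0, 0, 1]])

```text
time_s: 9.9
position: [0.4587, 0.0294, 0.0562]
tcp_rot: [[0.994, -0.106, -0.0], [-0.106, -0.994, -0.001], [-0.0, 0.001, -1.0]]
force: [-0.6, -4.4, -0.6]
opening: 0.51
grasp_force: 30.0
```

Call:
step_arm(steps=[[0.004, -0.004, 0.002, 0, 0, 0, 1], [0.008, -0.006, 0.004, 0, 0, 0, 1], [0.01, -0.006, 0.006, 0, 0, 0, 1], [0.01, -0.006, 0.006, 0, 0, 0, 1], [0.01, -0.006, 0.006, 0, 0, 0, 1]])

```text
time_s: 10.32
position: [0.4588, 0.0298, 0.0558]
tcp_rot: [[0.995, -0.105, -0.006], [-0.105, -0.995, -0.002], [-0.005, 0.002, -1.0]]
force: [-9.6, -13.7, 18.8]
opening: 0.505
grasp_force: 30.0
```

Call:
step_arm(steps=[[0, 0, -0.006, 0, 0, 0, 1], [0, 0, -0.006, 0, 0, 0, 1], [0, 0, -0.006, 0, 0, 0, -0.4], [0, 0, -0.006, 0, 0, 0, -0.4], [0, 0, -0.006, 0, 0, 0, -0.4], [0, 0, -0.006, 0, 0, 0, -0.4], [0, 0, -0.006, 0, 0, 0, -0.4]])

```text
time_s: 10.9
position: [0.4622, 0.0317, 0.0562]
tcp_rot: [[0.995, -0.105, 0.001], [-0.105, -0.995, -0.0], [0.001, -0.0, -1.0]]
force: [-0.9, 0.2, 0.6]
opening: 0.69
grasp_force: 0.0
```

```bash
python3 - <<'E'
from h import *
c=cap('top','t2');
print(read_state()['opening'],read_state()['force'])
a=cv2.resize(c['image'][195:320,230:340],(528,600));s=cap('side','s2');b=cv2.resize(s['image'][180:270,260:300],(266,600))
s2=cv2.resize(s['image'][180:270,250:365],(767,600));cv2.imwrite('pics/m4.png',s2[:,:,::-1])
E
```

```text
0.6943878565814385 [-0.49742016 -0.43003317  0.77146092]
```

View pics/m4.png

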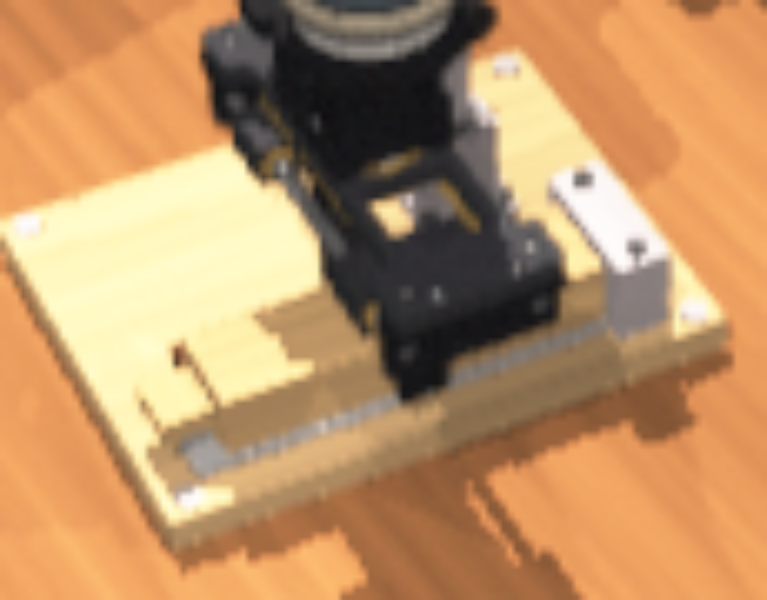

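Rail lies on the bed, end at the bush block (m4 ~(600,290)). One self-aligning push with the −y finger squares it to both fences.

Call:
step_arm(steps=[[-0.01, -0.01, 0, 0, 0, 0, -0.4], [-0.01, -0.018, 0, 0, 0, 0, -0.4], [-0.01, -0.024, 0, 0, 0, 0, -0.4], [-0.01, -0.028, 0, 0, 0, 0, -0.4], [-0.01, -0.03, 0, 0, 0, 0, -0.4], [-0.01, -0.03, 0, 0, 0, 0, -0.4]])

```text
time_s: 11.5
position: [0.4587, 0.0385, 0.0562]
tcp_rot: [[0.995, -0.102, -0.003], [-0.102, -0.995, -0.003], [-0.002, 0.004, -1.0]]
force: [-4.0, -16.8, 2.6]
opening: 0.703
grasp_force: 8.5
```

Call:
step_arm(steps=[[0, 0.025, 0, 0, 0, 0, -0.4], [0, 0.025, 0, 0, 0, 0, -0.4], [0, 0.025, -0.12, 0, 0, 0, -0.4], [0, 0.025, -0.24, 0, 0, 0, -0.4], [0, 0.025, -0.36, 0, 0, 0, -0.4], [0, 0.025, -0.4, 0, 0, 0, -0.4], [0, 0.025, -0.4, 0, 0, 0, -0.4]])

```text
time_s: 12.08
position: [0.4613, 0.0336, 0.1793]
tcp_rot: [[0.994, -0.104, 0.008], [-0.104, -0.995, -0.001], [0.008, 0.0, -1.0]]
force: [1.0, -0.1, -0.3]
opening: 0.7
grasp_force: 0.0
```

```bash
python3 - <<'E'
from h import *
c=cap('wrist','w4');s=cap('side','s3')
a=cv2.resize(c['image'][60:260,220:400],(540,600),interpolation=cv2.INTER_CUBIC)
b=cv2.resize(s['image'][190:260,318:346],(240,600),interpolation=cv2.INTER_CUBIC)
cv2.imwrite('pics/m5.png',np.hstack([a,b])[:,:,::-1])
th=1.235
print(rows(j2w(-50,60,250),-96), rows(j2w(-50,60,250),-6))
E
```

```text
([-0.119, -0.382, -0.246], [-0.0, -0.001, -0.0]) ([-0.119, -0.382, -0.246], [0.001, -0.001, -2.0])
```

View pics/m5.png

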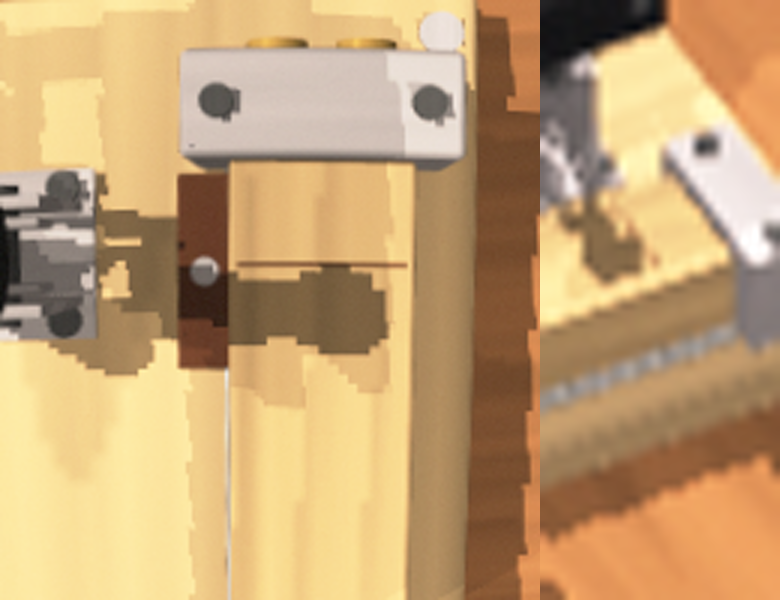

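End and side are tight: no gap at the block (m5 x 230–410, y 160) nor at the fence (x 229). Now back to the handle.

Call:
step_arm(steps=[[0, 0, -0.13, 0, 0, -0.15, -1], [0, 0, -0.27, 0, 0, -0.3, -1], [0, -0.1, -0.3, 0, 0, -0.45, -1], [0, -0.2, -0.3, 0, 0, -0.6, -1], [0.05, -0.3, -0.3, 0, 0, -0.75, -1], [0.1, -0.4, -0.3, 0, 0, -0.9, -1], [0.15, -0.5, -0.3, 0, 0, -1, -1], [0.15, -0.5, -0.3, 0, 0, -1, -1]])

```text
time_s: 12.85
position: [0.522, 0.1821, 0.2641]
tcp_rot: [[0.774, 0.634, 0.001], [0.634, -0.774, 0.003], [0.002, -0.001, -1.0]]
force: [0.0, 0.2, -0.1]
opening: 0.992
grasp_force: 0.0
```

```bash
python3 - <<'E'
from h import *
print(rows([.550,.1735,.245],-6))
E
```

```text
([0.054, 0.081, 0.064], [-0.001, -0.003, -0.993])
```

Call:
step_arm(steps=[[0.054, 0.081, 0.05, 0, 0, -0.993, -1], [0.054, 0.081, 0.06, 0, 0, -0.993, -1], [0.054, 0.081, 0.06, 0, 0, -0.993, -1], [0.054, 0.081, 0.06, 0, 0, -0.993, -1], [0.054, 0.081, 0.06, 0, 0, -0.993, -1], [0.054, 0.081, 0.06, 0, 0, -0.993, -1], [0.054, 0.081, 0.06, 0, 0, -0.993, -1], [0.054, 0.081, 0.06, 0, 0, -0.993, -1]])

```text
time_s: 13.52
position: [0.5461, 0.1686, 0.2458]
tcp_rot: [[0.111, 0.994, -0.005], [0.994, -0.111, -0.001], [-0.001, -0.005, -1.0]]
force: [0.5, -0.1, 0.2]
opening: 1.0
grasp_force: 0.0
```

```bash
python3 - <<'E'
from h import *
print(rows([.5492,.1737,.156],-6))
E
```

```text
([0.018, 0.01, 0.299], [-0.006, 0.001, -0.008])
```

Call:
step_arm(steps=[[0.018, 0.01, 0.1, 0, 0, 0, -1], [0.018, 0.01, 0.2, 0, 0, 0, -0.5], [0.018, 0.01, 0.299, 0, 0, 0, 0], [0.018, 0.01, 0.299, 0, 0, 0, 1], [0.018, 0.01, 0.299, 0, 0, 0, 1], [0.018, 0.01, 0.299, 0, 0, 0, 1], [0.018, 0.01, 0.299, 0, 0, 0, 1], [0.018, 0.01, 0.299, 0, 0, 0, 1]])

```text
time_s: 14.18
position: [0.5522, 0.1742, 0.1603]
tcp_rot: [[0.111, 0.994, 0.004], [0.994, -0.111, 0.0], [0.001, 0.004, -1.0]]
force: [0.1, 0.2, 0.4]
opening: 0.557
grasp_force: 0.0
```

Call:
step_arm(steps=[[0, 0, 0, 0, 0, 0, 1], [0, 0, 0, 0, 0, 0, 1], [0, 0, 0, 0, 0, 0, 1], [0, 0, 0, 0, 0, 0, 1], [0, 0, 0, 0, 0, 0, 1], [0, 0, 0, 0, 0, 0, 1], [0, 0, 0, 0, 0, 0, 1]])

```text
time_s: 14.77
position: [0.5485, 0.1743, 0.1585]
tcp_rot: [[0.11, 0.994, -0.005], [0.994, -0.11, 0.0], [-0.001, -0.005, -1.0]]
force: [-4.4, 0.7, 4.3]
opening: 0.204
grasp_force: 30.0
```

```bash
python3 - <<'E'
from h import *
s=read_state();print(s['position'],s['opening'],s['grasp_force'],s['force'])
# handle angle and radius from the measured grasp point
q=np.array(s['position'])+np.array(s['tcp_rot'])[:,2]*.006;a=np.radians(YAW)
y=np.array([-np.sin(a),np.cos(a)])@(q[:2]-O)-.066;z=q[2]-.05
R=np.hypot(y,z);ph=np.arctan2(z,y);th=ph-np.arcsin(.01/R);print(y,z,R,th)
for t in np.append(np.arange(1.1,0,-.1),[0,-.03,-.06]):
    d=np.array([0,R*np.cos(ph-th+t)-y,R*np.sin(ph-th+t)-z])*1e3
    print(round(t,2),rows(s['position']+j2w(*d)-j2w(0,0,0),-6)[0])
E
```

```text
[0.54849428 0.17433704 0.15853955] 0.2040523552026048 29.97971706208773 [-4.42449115  0.70444539  4.27424992]
0.028527887109688413 0.10253963581359653 0.10643409818158903 1.205351592006956
1.1 [0.035, -0.0, 0.012]
1.0 [0.068, -0.0, 0.027]
0.9 [0.098, -0.0, 0.044]
0.8 [0.127, -0.0, 0.065]
0.7 [0.154, -0.0, 0.089]
0.6 [0.178, -0.0, 0.115]
0.5 [0.199, -0.0, 0.143]
0.4 [0.217, -0.0, 0.173]
0.3 [0.233, -0.0, 0.205]
0.2 [0.245, -0.0, 0.239]
0.1 [0.253, 0.0, 0.273]
0.0 [0.258, 0.0, 0.308]
-0.03 [0.259, 0.0, 0.319]
-0.06 [0.26, 0.0, 0.33]
```

Call:
step_arm(steps=[[0.035, 0, 0.012, 0, 0, 0, 1], [0.068, 0, 0.027, 0, 0, 0, 1], [0.098, 0, 0.044, 0, 0, 0, 1], [0.127, 0, 0.065, 0, 0, 0, 1], [0.154, 0, 0.089, 0, 0, 0, 1], [0.178, 0, 0.115, 0, 0, 0, 1], [0.199, 0, 0.143, 0, 0, 0, 1], [0.217, 0, 0.173, 0, 0, 0, 1]])

```text
time_s: 15.43
position: [0.5555, 0.2378, 0.1066]
tcp_rot: [[0.109, 0.994, -0.006], [0.994, -0.109, -0.003], [-0.004, -0.006, -1.0]]
force: [-5.1, -4.5, 6.9]
opening: 0.207
grasp_force: 30.0
```

Call:
step_arm(steps=[[0.01, 0, 0.016, 0, 0, 0, 1], [0.016, 0, 0.032, 0, 0, 0, 1], [0.022, 0, 0.05, 0, 0, 0, 1], [0.028, 0, 0.066, 0, 0, 0, 1], [0.032, 0, 0.083, 0, 0, 0, 1], [0.036, 0, 0.1, 0, 0, 0, 1], [0.039, 0, 0.118, 0, 0, 0, 1], [0.041, 0, 0.135, 0, 0, 0, 1]])

```text
time_s: 16.1
position: [0.5569, 0.2506, 0.0661]
tcp_rot: [[0.11, 0.994, -0.006], [0.994, -0.11, -0.002], [-0.002, -0.005, -1.0]]
force: [-5.3, -0.7, 4.4]
opening: 0.2
grasp_force: 30.0
```

Call:
step_arm(steps=[[0, 0, 0.008, 0, 0, 0, 1], [0, 0, 0.014, 0, 0, 0, 1], [0, 0, 0.02, 0, 0, 0, 1], [0, 0, 0.02, 0, 0, 0, 1]])

```text
time_s: 16.43
position: [0.557, 0.2508, 0.064]
tcp_rot: [[0.11, 0.994, -0.005], [0.994, -0.11, -0.001], [-0.002, -0.005, -1.0]]
force: [-9.7, -2.5, 27.8]
opening: 0.201
grasp_force: 30.0
```

```bash
python3 - <<'E'
from h import *
s=read_state();print(s['opening'],s['grasp_force'],s['force'])
q=np.array(s['position'])+np.array(s['tcp_rot'])[:,2]*.006;a=np.radians(YAW)
y=np.array([-np.sin(a),np.cos(a)])@(q[:2]-O)-.066;z=q[2]-.05
R=np.hypot(y,z);print(R,np.arctan2(z,y)-np.arcsin(.01/R))
E
```

```text
0.20053411247856934 29.978879811242223 [-9.69327181 -2.48034234 27.84907712]
0.10571544215339662 -0.01859197116996128
```

At the stop (28 N, angle ≈ 0). Release and retreat.

Call:
step_arm(steps=[[0, 0, -0.012, 0, 0, 0, 1], [0, 0, -0.012, 0, 0, 0, -1], [0, 0, -0.012, 0, 0, 0, -1], [0, 0, -0.012, 0, 0, 0, -1], [0, 0, -0.012, 0, 0, 0, -1], [0, 0, -0.012, 0, 0, 0, -1], [0, 0, -0.012, 0, 0, 0, -1], [0, 0, -0.012, 0, 0, 0, -1]])

```text
time_s: 17.1
position: [0.5598, 0.2509, 0.0634]
tcp_rot: [[0.111, 0.994, 0.0], [0.994, -0.111, 0.0], [0.0, 0.0, -1.0]]
force: [0.1, 0.4, 0.4]
opening: 0.653
grasp_force: 0.0
```

Call:
step_arm(steps=[[0, 0, -0.12, 0, 0, 0, -1], [0, 0, -0.25, 0, 0, 0, -1], [0, 0, -0.38, 0, 0, 0, -1], [0, 0, -0.45, 0, 0, 0, -1], [0, 0, -0.45, 0, 0, 0, -1], [0, 0, -0.45, 0, 0, 0, -1]])

```text
time_s: 17.6
position: [0.5604, 0.2512, 0.2003]
tcp_rot: [[0.11, 0.994, 0.004], [0.994, -0.11, 0.001], [0.001, 0.004, -1.0]]
force: [0.2, -0.6, -0.2]
opening: 0.99
grasp_force: 0.0
```

```bash
python3 - <<'E'
from h import *
c=cap('wrist','w5');s=cap('side','s4')
for n,k in(('wrist',c),('side',s)):
    for th in(0,.3,.55): print(n,th,[proj(k,j2w(*grip(th,r))).round(0).tolist() for r in(.044,.085,.126)])
def dark(im,x0,x1,y0,y1):
    m=(im[y0:y1,x0:x1].max(2)<45).astype(np.uint8); n,l,st,ce=cv2.connectedComponentsWithStats(m)
    for i in range(1,n):
        if st[i,4]>40: print(st[i]+[x0,y0,0,0,0],(ce[i]+[x0,y0]).round(0))
print('wrist dark');dark(c['image'],280,360,100,310)
print('side dark');dark(s['image'],270,345,130,225)
E
```

```text
wrist 0 [[313.0, 306.0], [312.0, 259.0], [312.0, 208.0]]
wrist 0.3 [[313.0, 318.0], [312.0, 279.0], [311.0, 231.0]]
wrist 0.55 [[313.0, 331.0], [312.0, 303.0], [310.0, 266.0]]
side 0 [[304.0, 181.0], [298.0, 173.0], [293.0, 166.0]]
side 0.3 [[305.0, 179.0], [299.0, 168.0], [293.0, 158.0]]
side 0.55 [[305.0, 178.0], [300.0, 165.0], [295.0, 153.0]]
wrist dark
[304 212  22  98 592] [316. 259.]
side dark
[275 130   7  15  65] [279. 136.]
```

```bash
python3 - <<'E'
from h import *
a=load('s3')['image'];b=load('s4')['image']
e=lambda i:cv2.cvtColor(i,cv2.COLOR_RGB2GRAY)[215:262,265:305].astype(np.float32)
print(cv2.phaseCorrelate(e(a),e(b)),np.abs(e(a)-e(b)).mean(),read_state()['force'])
print([proj(load('s4'),j2w(*p)).round(0).tolist() for p in((-96,-58,54),(80,-58,54))])
print(hand_in())
E
```

```text
((-0.14429662924404596, 0.050972576056402374), 0.782890293498834) 13.919149 [ 0.64950244 -0.25740345 -0.2326947 ]
[[279.0, 235.0], [336.0, 214.0]]
the job is handed in; nothing more can be done
None
```

The rail is loaded flat on the bed, tight to the bush block and fence in the last close-up, with the toggle clamp shut to its stop. I handed in at about 17.7 s of the 69 s; no verdict was returned, and the clamp's hold-down force wasn't measured.

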